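Unbolt the hot-stone chest

ROBOT

A 6-joint arm with a two-finger parallel gripper is mounted at the origin on the work surface. World frame = base frame: x ahead of the robot, y to its left, z up, the work surface at z = 0. Lengths are in m, angles in rad, forces in N, time in s.
With the tool pointing down it reaches from about 0.275 to 0.85 m from the base axis. Payload 5.2 kg.
Tool frame: the origin (TCP) lies midway between the tips of the shut fingers; the grasp point (between the pads) lies 19 mm behind it; z points along the fingers, y is the line along which they close (so a half turn about z gives the same grasp; the last joint's range is limited). The gripper opens to 85 mm and grips with 20 to 120 N. Pads are 22 mm wide; open, the fingers measure 114 mm over their backs; the gripper's body (76 mm by 85 mm) begins 54 mm behind the grasp point. The pads swing forward as they close: fully open they stand 13 mm farther back than shut.
Start: joints at [0.91, 0.259, 1.535, -0, 1.348, -0.203], TCP at [0.243, 0.493, 0.193] pointing down, gripper open.
Joint ranges: [-3.14, 3.14], [-0.91, 2.08], [0.19, 2.58], [-1.22, 4.36], [0.22, 2.71], [-3.12, 3.12]. Speed limits (rad/s): [2.57, 2.57, 3.14, 3.14, 3.14, 3.14].

INTERFACE

Orientations are given as a rotation vector (axis times angle).
In Python, from cell import r, cams, order gives the robot as it stands.
- The arm moves only by the tool move_arm, never from a script. Its arguments are lists of equal length, an entry for each row: "slide": the shift along the tool's x, y, z as a fraction of full scale, a list of three; "delta_rot": the turn, a rotation vector about the tool's x, y, z as a fraction of full scale, a list of three. In form: {"slide": [[dx, dy, dz], ...], "delta_rot": [[rx, ry, rz], ...]}. A call has 1 to 12 rows; each row is the pose to reach, as a shift and turn from the pose commanded when the call began, along the tool's axes at that moment, turning the shorter way round; what a row does not reach only later rows make up. Full scale, the value 1, is 25 cm for a shift and pi rad for a turn. A row lasts 1/8 s, in which the tool goes at most 62.5 mm and 10.7 degrees, less where a joint would pass 70% of its speed; a pose out of reach is approached as far as the arm can. A call with a number of a shift or a turn outside -1 to 1 is refused whole. A call with a gripper value outside its range is refused whole. "grip" is the opening, from -1 (shut) to 1 (fully open), set as the call begins (left out, the last holds). The fingers move at their own pace and stop on an object; "squeeze" is the grip in N (left out, the last holds). Time passes only in rows, so rows that repeat a pose let the fingers close. It gives the time, the measured TCP pose, the force, the opening and the grip force at its end, in the units of the state.
- r.state(): the state, without advancing time (a new reading comes with each control period).
- cams.read_camera(name): name is "scene" or "top" or "wrist"; returns a dict with "pixels" (400x640x3 uint8, red, green, blue), "camera_matrix" (3x3 intrinsics, pixels), "camera_from_world" (4x4, takes a point from world to camera coordinates). Camera axes: x right, y down, z forward; pixel columns grow to the right and rows downward; lengths in m; the calibration is good to about 2 mm. A picture is of the moment at which its call begins. There is no depth.
- order.job_done(): hands the job in; it is judged then, once.
The state is a dict: "time_s": time; "joints": joint angles; "dq": joint speeds; "tau": joint torques, N m; "tool_pos": TCP position; "tool_rot": TCP orientation; "force": force on the tool from outside, world axes, zero at the start; "ft_torque": the same for the moment, N m; "grip_width": finger opening in m; "grip_force": force on a finger pad.
Only numpy, scipy, OpenCV 4.12 (cv2) and the standard library are available. Lean on these libraries where they do the work, as an engineer would, in place of code of your own. Each camera call takes 0.05 s, during which the arm holds its last target. There are 200 camera calls.

TASK

The lid of the stone chest on the counter is held shut by a heavy slide bolt. By its upright handle, slide the bolt back until it is clear of the keeper on the lid, then lay the handle fully down to the front, into the notch in the side of the bolt's housing, so that the bolt stays parked there. Leave the bowls and the spoon where they are.

Things in the scene. Friction and masses are not known exactly. Their poses are not given: they have to be found in the camera images.
- chest: Fixed stainless chest, 240 (x) by 360 (y) by 100 mm high; origin at the centre of its underside, z up, -x its front (faces the robot). The flat top is in two parts: the lid (y below -12 mm, hinged at the y = -180 end; a low bar handle at y = -120 reaches 51 mm above it) and the fixed deck (y above -8 mm) with the bolt housing.
- bolt: Loose steel bolt, 0.35 kg: rod 20 mm across, 170 mm long; from its middle a handle 12 mm across stands up, ending 72 mm from the rod's axis. Origin on the axis at the handle's foot; y along the rod as the chest's y (-y end = tip in the keeper), z along the handle. Starts 25 to 40 mm along the chest's y, handle upright within 15 degrees; slides to y = 92 mm, where the handle meets the slot's end.
- bolt_tip (a point): Centre of the bolt's tip face, the end that sits in the keeper.
- handle_end (a point): Tip of the bolt's handle, on the handle's axis.
- slot_start (a point): On the housing's roof, start of its slot; chest (0, 16, 135) mm. The housing is a dark steel block on the deck, x -22 to 22, y 0 to 130, top at z = 135 mm; in it the bolt's axis runs along y at x = 0, z = 118. The slot for the handle is 16 mm wide, from y = 16 to 98 mm; some 55 mm of the upright handle stands above the roof.
- notch (a point): Centre of the side notch, chest (-18, 86, 118) mm. Along the slot's last 24 mm (y = 74 to 98) the front (-x) half of the roof and the front wall are cut away; the back wall is whole. Only here can the bolt turn about its axis. Laid down in it, the handle points to the chest's -x, level or slightly below, 6 to 18 mm above the deck.
- keeper_bore (a point): Centre of the bore of the keeper, a dark steel block (50 mm wide in x, 22 mm thick, y -36 to -14 mm, top 40 mm above the lid) on the lid; the bore is 25 mm across and runs along the chest's y.
- bowl_a: Wooden bowl of black stones, 140 mm across, 45 mm high, standing on a sheet pan to the robot's left; origin at the centre of its underside.
- bowl_b: A second bowl of the same kind on the sheet pan.
- bowl_c: A third bowl of the same kind, on the counter to the robot's right.
- spoon: Wooden spoon 240 mm long, lying on the counter to the robot's right; x along it.
Mind the look-alikes: they are no part of the job. Leave any purple or red look-alike of the bolt alone.

How it is judged:
By the outcome, as a careful person would: the job done as asked, in the order asked, and still so for the second after the job is handed in, with the robot touching nothing.
It also fails if it takes over 40 s, if anything falls off the work surface, if the arm or the gripper's body presses on something with over 40 N, if the wrist force passes 120 N, or if a joint passes its speed limit or range.

## Working session

There is one attempt and no reset: what is moved stays moved. The work goes in short steps, Python scripts to look and compute and a tool call to move; the robot and the scene stay as the last step left them, time stands still between calls to the robot, and variables do not carry over. Pictures are saved under pics/ and viewed, at most 10 in all, crops included, and the job is handed in when it is done.

Besides the shell and the picture viewer there is one more tool, called after "Request:" as name(argument=value, ...) on one line, values as JSON. move_arm: Moves the arm, as the interface text tells. Shift numbers are shares of 25 cm and turn numbers shares of pi rad, none past 1 either way. Its arguments: {"type":"object","properties":{"slide":{"type":"array"},"delta_rot":{"type":"array"},"grip":{"type":"number"},"squeeze":{"type":"number"}},"required":["slide","delta_rot"]}

```bash
ls; mkdir -p pics
cat > h.py <<'E'
import numpy as np, cv2
from scipy.spatial.transform import Rotation as R
from cell import r, cams, order
def cam(n):
    d=cams.read_camera(n); return d["pixels"],np.array(d["camera_matrix"]),np.array(d["camera_from_world"])
def ray(K,T,uv):
    d=np.linalg.inv(K)@np.array([uv[0],uv[1],1.]); Rm=T[:3,:3]
    return -Rm.T@T[:3,3], Rm.T@d/np.linalg.norm(d)
def onz(K,T,uv,z):
    o,d=ray(K,T,uv); return o+d*(z-o[2])/d[2]
def proj(K,T,p):
    q=T[:3,:3]@np.array(p)+T[:3,3]; q=K@q; return q[:2]/q[2]
def save(n,im): cv2.imwrite("pics/"+n+".png",im[:,:,::-1])
E
python3 - <<'E'
from h import *
for n in("scene","top"):
    p,K,T=cam(n); save(n,p); np.savez(n,p=p,K=K,T=T); print(n,K.round(1).tolist(),(-T[:3,:3].T@T[:3,3]).round(3),T[:3,:3].round(2).tolist())
print(r.state())
E
```

```text
pics
scene [[434.2, 0.0, 315.1], [0.0, 434.2, 199.4], [0.0, 0.0, 1.0]] [1.203 0.94  0.894] [[-0.85, 0.53, 0.02], [0.27, 0.47, -0.84], [-0.45, -0.71, -0.54]]
top [[415.4, 0.0, 308.0], [0.0, 415.4, 200.7], [0.0, 0.0, 1.0]] [ 0.395 -0.056  1.286] [[0.01, -1.0, -0.01], [-0.99, -0.0, -0.14], [0.14, 0.01, -0.99]]
{'time_s': 0.1, 'joints': array([ 9.10182466e-01,  2.59294262e-01,  1.53594218e+00, -1.68793736e-05,
        1.34801730e+00, -2.02772689e-01]), 'dq': array([ 0.00033104, -0.00194865, -0.00221737, -0.00144772,  0.00133463,
       -0.00038495]), 'tau': array([ 2.37609951e-03, -4.46970463e+01, -2.91249579e+01, -2.05000847e-04,
        6.41006482e-03,  6.73931609e-06]), 'tool_pos': array([0.24274833, 0.49294427, 0.19235752]), 'tool_rot': array([-7.12750062e-01, -3.05897263e+00,  2.38017007e-03]), 'force': array([ 0.59425099, -0.15510599, -0.85513623]), 'ft_torque': array([ 0.02398539,  0.0371025 , -0.06247956]), 'grip_force': 0.0, 'grip_width': 0.08511822955437891}
```

View pics/scene.png

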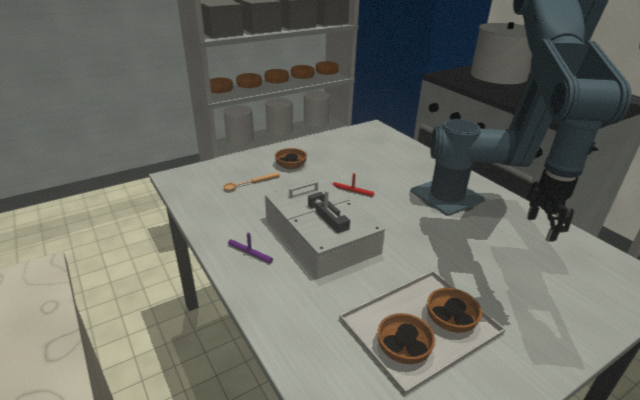

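View pics/top.png

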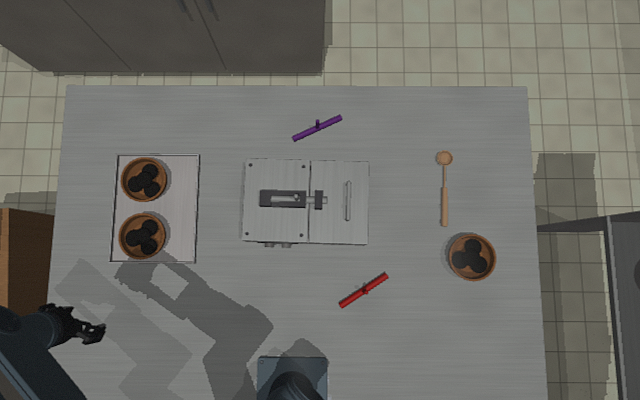

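The scene view shows the chest at (325,230), with the bolt housing at (330,210). The top view shows the chest at (243–369, 158–246), the housing at (259–307, 190–208) and the keeper at (318,200). There are three bolts: purple (317,128 top), red (363,290 top), and the steel one in the chest's housing (~(285–312,199) top). The steel one fits because it sits in the housing and keeper. I'll confirm that in a crop.

Run:
```python
from h import *
t=np.load("top.npz");s=np.load("scene.npz")
a=cv2.resize(t["p"][150:255,235:380],None,fx=5.4,fy=5.4,interpolation=cv2.INTER_CUBIC)[:,:783]
save("ctop",a)
b=cv2.resize(s["p"][170:280,255:390],None,fx=5.4,fy=5.4,interpolation=cv2.INTER_CUBIC)
save("cscene",b); print(a.shape,b.shape)
```

```text
(567, 783, 3) (594, 729, 3)
```

View pics/ctop.png

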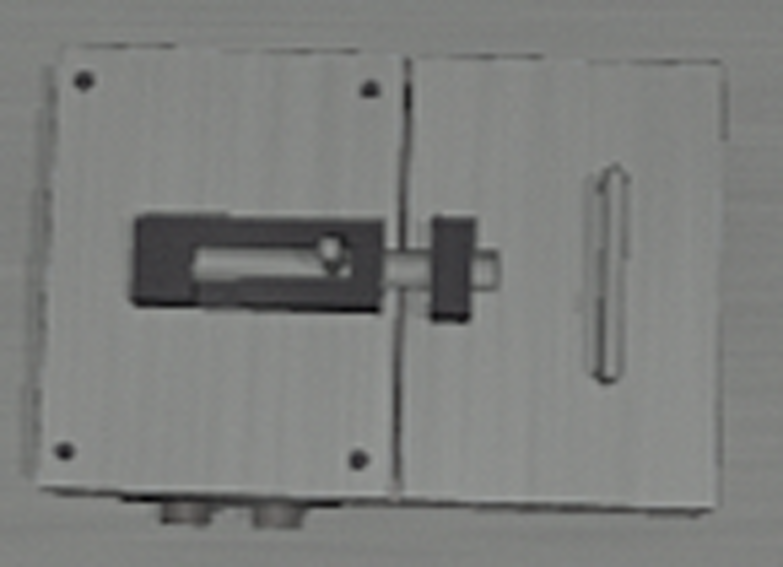

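View pics/cscene.png

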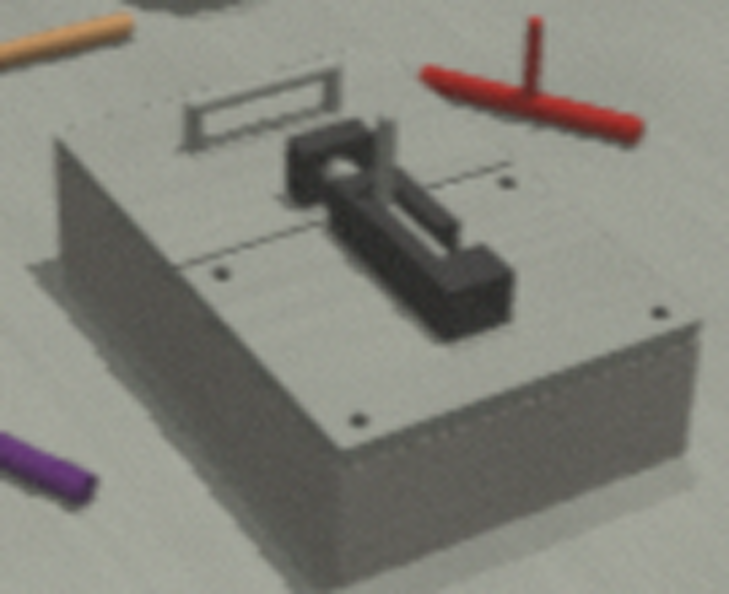

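The top crop shows the steel bolt in the housing, with its handle end at crop (328,243) and its tip through the keeper at (498,270). The red and purple ones lie loose on the counter, so the steel one is the target. In the scene crop its handle end is at (386,120).

```bash
cat > meas.py <<'E'
from h import *
t=np.load("top.npz");s=np.load("scene.npz");K,T=t["K"],t["T"]
f=lambda x,y:((x+.5)/5.4-.5+235,(y+.5)/5.4-.5+150)
c=np.array([onz(K,T,f(*q),.1)[:2] for q in[(60,47),(722,62),(717,508),(40,489)]])
print(c.round(4).tolist(),"sides",np.linalg.norm(c-np.roll(c,-1,0),axis=1).round(3))
mod=np.array([[.12,.18],[.12,-.18],[-.12,-.18],[-.12,.18]])
h=np.array([onz(K,T,f(*q),.135)[:2] for q in[(134,215),(384,218),(382,312),(131,305)]])
k=np.array([onz(K,T,f(*q),.140)[:2] for q in[(432,217),(475,217),(470,322),(430,320)]])
print("housing",h.round(4).tolist(),np.linalg.norm(h-np.roll(h,-1,0),axis=1).round(3))
def fit(a,m):
    ac,mc=a.mean(0),m.mean(0);H=(m-mc).T@(a-ac);th=np.arctan2(H[0,1]-H[1,0],H[0,0]+H[1,1])
    Q=np.array([[np.cos(th),-np.sin(th)],[np.sin(th),np.cos(th)]]);o=ac-Q@mc
    print(th,o.round(4),np.abs(a-(m@Q.T+o)).max().round(4));return th,o,Q
fit(c,mod);hm=np.array([[.022,.13],[.022,0],[-.022,0],[-.022,.13]])
km=np.array([[.025,-.014],[.025,-.036],[-.025,-.036],[-.025,-.014]])
fit(h,hm); th,o,Q=fit(np.vstack([c,h,k]),np.vstack([mod,hm,km]))
# handle end: top+scene triangulation
a,d=ray(K,T,f(328,243)); g=((386+.5)/5.4-.5+255,(120+.5)/5.4-.5+170); b,e=ray(s["K"],s["T"],g)
A=np.stack([d,-e],1);x=np.linalg.lstsq(A,b-a,rcond=None)[0];p,q=a+d*x[0],b+e*x[1];m=(p+q)/2
print("end",m.round(4),"gap",np.linalg.norm(p-q).round(4),"in chest",((m[:2]-o)@Q).round(4))
tip=onz(K,T,f(499,270),.118)[:2];print("tip chest",((tip-o)@Q).round(4))
for n,z in(("top",t),("scene",s)):
  for w in[(0,16,135),(-22,74,135),(0,98,135)]:
    w=np.array(w)/1e3;print(n,proj(z["K"],z["T"],[*(Q@w[:2]+o),w[2]]).round(1))
E
python3 meas.py
```

```text
[[0.6822, 0.138], [0.6752, -0.2202], [0.4355, -0.2142], [0.4436, 0.1423]] sides [0.358 0.24  0.357 0.239]
housing [[0.5844, 0.0914], [0.5834, -0.0387], [0.5342, -0.038], [0.5373, 0.0919]] [0.13  0.049 0.13  0.047]
-0.021256500353633006 [ 0.5592 -0.0385] 0.0018
-0.015392403326008488 [ 0.5588 -0.0384] 0.0026
-0.021728388862093193 [ 0.5581 -0.0419] 0.0074
end [ 0.5614 -0.0113  0.1874] gap 0.002 in chest [0.0026 0.0307]
tip chest [ 0.0019 -0.0571]
top [301.1 198.8]
top [280.1 206. ]
top [271.8 198. ]
scene [323.5 203.4]
scene [339.2 210.4]
scene [337.5 216.2]
```

```bash
cat >> h.py <<'E'
TH=-.020;O=np.array([.559,-.0385])
Q=np.array([[np.cos(TH),-np.sin(TH)],[np.sin(TH),np.cos(TH)]])
def w(x,y,z): return np.array([*(Q@np.array([x,y])/1e3+O),z/1e3])   # chest mm -> world
def pose(phi=0):  # tool down, y along chest y; phi deg: laid toward chest -x
    D=np.array([[-1,0,0],[0,1,0],[0,0,-1.]])
    return R.from_euler('z',TH)*R.from_euler('y',-phi,degrees=True)*R.from_matrix(D)
def go(p,rot,s=None):
    s=s or r.state(); R0=R.from_rotvec(s["tool_rot"])
    print("slide",(R0.inv().apply(np.array(p)-s["tool_pos"])/.25).round(3),"rot",((R0.inv()*rot).as_rotvec()/np.pi).round(4))
E
python3 - <<'E'
from h import *
s=r.state()
for p in[[.34,.3,.28],[.46,.14,.28],w(2,27,270),w(2,27,155)]: go(p,pose(),s)
print(w(2,27,155))
E
```

```text
slide [-0.69  -0.521 -0.35 ] rot [-0.0005 -0.0002 -0.1394]
slide [-1.403 -0.883 -0.35 ] rot [-0.0005 -0.0002 -0.1394]
slide [-2.036 -1.247 -0.309] rot [-0.0005 -0.0002 -0.1394]
slide [-2.036 -1.246  0.151] rot [-0.0005 -0.0002 -0.1394]
[ 0.56153956 -0.0115454   0.155     ]
```

Request:
move_arm(slide=[[0, 0, -0.25], [-0.23, -0.17, -0.35], [-0.46, -0.35, -0.35], [-0.69, -0.52, -0.35], [-0.9, -0.64, -0.35], [-1, -0.7, -0.35], [-1, -0.7, -0.35]], delta_rot=[[0, 0, 0], [0, 0, -0.05], [0, 0, -0.1], [0, 0, -0.139], [0, 0, -0.139], [0, 0, -0.139], [0, 0, -0.139]], grip=1)

```text
time_s: 0.98
tool_pos: [0.3919, 0.2223, 0.2802]
tool_rot: [-0.044, -3.141, 0.002]
force: [-0.6, 0.5, 0.6]
grip_width: 0.0853
grip_force: 0.0
```

Run:
```python
from h import *
go(w(2,27,250),pose()); go(w(2,27,155),pose())
```

```text
slide [-0.705 -0.916  0.122] rot [-0.0004 -0.0001 -0.0026]
slide [-0.705 -0.915  0.502] rot [-0.0004 -0.0001 -0.0026]
```

Request:
move_arm(slide=[[-0.18, -0.2, 0], [-0.36, -0.4, 0], [-0.53, -0.6, 0], [-0.65, -0.78, 0.05], [-0.705, -0.915, 0.1], [-0.705, -0.915, 0.12], [-0.705, -0.915, 0.12]], delta_rot=[[0, 0, 0], [0, 0, -0.0026], [0, 0, -0.0026], [0, 0, -0.0026], [0, 0, -0.0026], [0, 0, -0.0026], [0, 0, -0.0026]])

```text
time_s: 1.85
tool_pos: [0.5607, -0.005, 0.2499]
tool_rot: [-0.019, -3.14, -0.002]
force: [1.3, 0.4, 0.4]
grip_width: 0.0853
grip_force: 0.0
```

Run:
```python
from h import *
p,K,T=cam("wrist"); save("w1",p); np.savez("w1",p=p,K=K,T=T)
for q in[(0,16,135),(0,98,135),(-22,0,135),(22,0,135),(2,27,190)]: print(q,proj(K,T,w(*q)).round(0))
print(r.state()["tool_pos"])
```

```text
(0, 16, 135) [298. 183.]
(0, 98, 135) [391. 184.]
(-22, 0, 135) [279. 158.]
(22, 0, 135) [280. 207.]
(2, 27, 190) [308. 205.]
[ 0.56087973 -0.00472898  0.2506088 ]
```

View pics/w1.png

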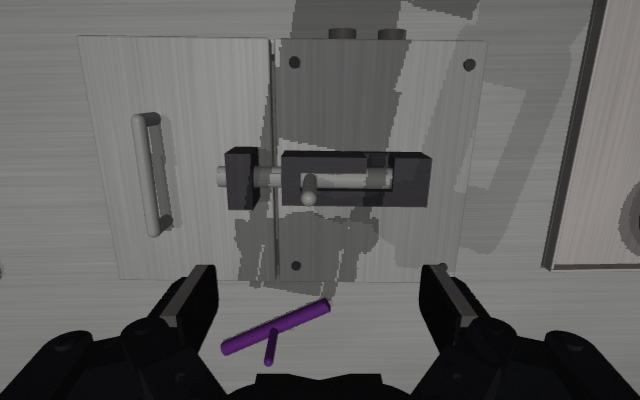

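The wrist view shows the handle end at (309,199) and the slot from (301,180) to (392,180). Both match the model within about 3 mm. The handle end is nearer chest x ≈ −1.

Run:
```python
from h import *
go(w(-1,28,155),pose())
```

```text
slide [ 0.009 -0.023  0.382] rot [ 0.0003 -0.0002  0.0027]
```

Request:
move_arm(slide=[[0.009, -0.023, 0.08], [0.009, -0.023, 0.2], [0.009, -0.023, 0.3], [0.009, -0.023, 0.382], [0.009, -0.023, 0.382]], delta_rot=[[0, 0, 0.0027], [0, 0, 0.0027], [0, 0, 0.0027], [0, 0, 0.0027], [0, 0, 0.0027]])

```text
time_s: 2.52
tool_pos: [0.5578, -0.0103, 0.1545]
tool_rot: [-0.03, -3.139, -0.001]
force: [0.6, 0.1, -0.1]
grip_width: 0.0855
grip_force: 0.0
```

Request:
move_arm(slide=[[0, 0, 0], [0, 0, 0], [0, 0, 0], [0, 0, 0], [0, 0, 0], [0, 0, 0]], delta_rot=[[0, 0, 0], [0, 0, 0], [0, 0, 0], [0, 0, 0], [0, 0, 0], [0, 0, 0]], grip=-1, squeeze=40)

```text
time_s: 3.28
tool_pos: [0.559, -0.0123, 0.1551]
tool_rot: [-0.034, -3.141, -0.0]
force: [0.6, 0.4, 0.5]
grip_width: 0.0001
grip_force: 0.0
```

Run:
```python
from h import *
s=r.state();p=s["tool_pos"];print(p,s["grip_width"],s["grip_force"],s["force"],"chest",Q.T@(p[:2]-O))
go(w(-1,88,155),pose())
```

```text
[ 0.55902616 -0.01229886  0.15508516] 7.946208361613816e-05 0.0 [0.57593995 0.36417863 0.47727594] chest [-0.00049783  0.02619642]
slide [0.002 0.247 0.   ] rot [ 0.     -0.     -0.0005]
```

Run:
```python
from h import *
p,K,T=cam("wrist"); q,K2,T2=cam("scene"); t,K3,T3=cam("top")
np.savez("w2",p=p,K=K,T=T);np.savez("s2",p=q,K=K2,T=T2);np.savez("t2",p=t,K=K3,T=T3)
a=cv2.resize(q[165:265,265:365],None,fx=4,fy=4,interpolation=cv2.INTER_CUBIC)
b=cv2.resize(p,(640,400))[:,120:520]
save("m2",np.hstack([b,a]))
print(proj(K,T,w(0,27,135)),proj(K,T,w(0,98,135)),proj(K2,T2,r.state()["tool_pos"]))
```

```text
[318.74253023 224.23244944] [433.38732191 224.01843071] [325.89955598 200.16432331]
```

View pics/m2.png

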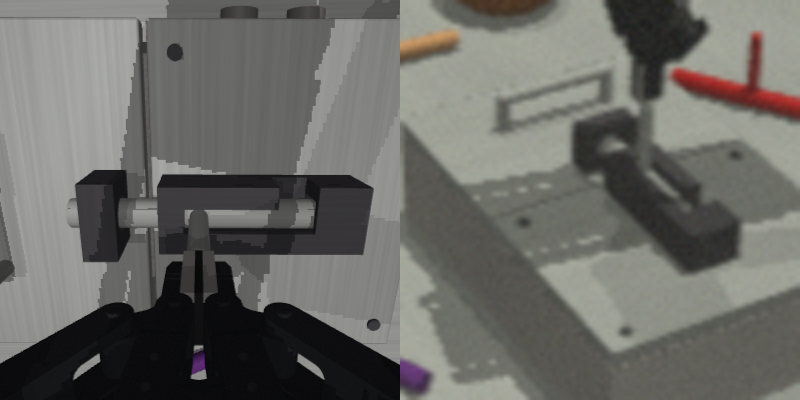

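The wrist half shows the fingers shut with the handle not between them: there is a dome at (200,208) just on the −x side of the fingers. I'll pin down the handle's offset.

Run:
```python
from h import *
ch=lambda p:np.append(Q.T@(p[:2]-O),p[2]).round(4)
W=np.load("w1.npz");t=np.load("top.npz");s=np.load("scene.npz")
L=[(t,(295.8,194.6)),(s,(326.1,191.8)),(W,(309,199))]
for z in(.18,.19): print(z,[ch(onz(d["K"],d["T"],uv,z)) for d,uv in L])
A=0;b=0
for d,uv in L:
    o,v=ray(d["K"],d["T"],uv);P=np.eye(3)-np.outer(v,v);A=A+P;b=b+P@o
x=np.linalg.solve(A,b);print("end",ch(x),[(proj(d["K"],d["T"],x)-uv).round(1) for d,uv in L])
w2=np.load("w2.npz");tp=r.state()["tool_pos"]
print("tcp in w2 crop",proj(w2["K"],w2["T"],tp)-[120,0],"handle pred",[(proj(w2["K"],w2["T"],w(xx,26,zz))-[120,0]).round(0) for xx,zz in((0,135),(0,155),(0,190),(-10,190),(10,190))])
c=-w2["T"][:3,:3].T@w2["T"][:3,3];print("cam",ch(c))
g=lambda n:np.load(n)["p"]
save("m3",np.hstack([cv2.resize(g("w1.npz")[140:220,260:340],None,fx=5,fy=5,interpolation=cv2.INTER_CUBIC),cv2.resize(g("w2.npz")[180:300,260:380],(400,400),interpolation=cv2.INTER_CUBIC)]))
```

```text
0.18 [array([0.0038, 0.0258, 0.18  ]), array([-0.0055,  0.0179,  0.18  ]), array([0.0005, 0.0272, 0.18  ])]
0.19 [array([0.0023, 0.0253, 0.19  ]), array([0.0033, 0.0315, 0.19  ]), array([-0.0026,  0.0274,  0.19  ])]
end [0.0006 0.0264 0.1861] [array([-0.4,  0.8]), array([-0.1,  0.1]), array([-1.2,  2.5])]
tcp in w2 crop [197.39103646 236.41015618] handle pred [array([197., 224.]), array([197., 237.]), array([197., 267.]), array([197., 248.]), array([197., 286.])]
cam [-0.0786  0.0268  0.3361]
```

View pics/m3.png

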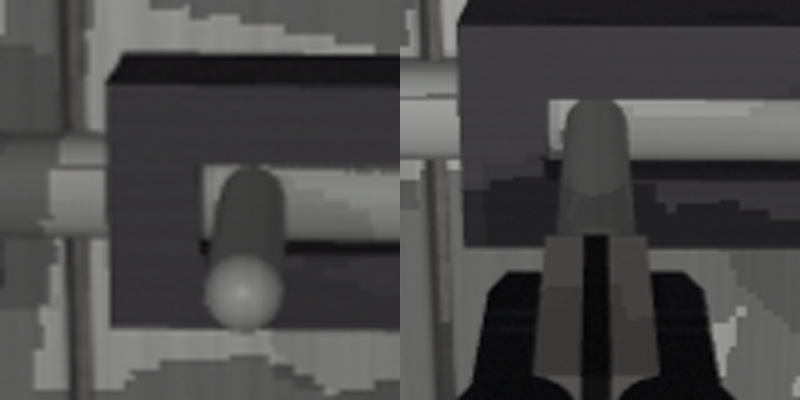

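Request:
move_arm(slide=[[0, 0.03, 0], [0, 0.06, 0], [0, 0.08, 0], [0, 0.08, 0]], delta_rot=[[0, 0, 0], [0, 0, 0], [0, 0, 0], [0, 0, 0]])

```text
time_s: 3.92
tool_pos: [0.5594, 0.0084, 0.1551]
tool_rot: [-0.032, -3.141, 0.0]
force: [-0.1, -0.5, -0.5]
grip_width: -0.0001
grip_force: 0.0
```

Run:
```python
from h import *
s=r.state();print(s["tool_pos"],s["force"],s["grip_width"],s["grip_force"],s["ft_torque"])
p,K,T=cam("wrist");np.savez("w3",p=p,K=K,T=T)
old=np.load("w2.npz")["p"].astype(int)
# rod tip beyond keeper and rod line brightness rows
v=int(proj(K,T,w(0,-50,118))[1]);print("row",v)
for n,im in(("w2",old),("w3",p.astype(int))): print(n,im[v-6:v+6,170:420].mean((0,2)).round(0).astype(int)[::2].tolist())
```

```text
[0.55942246 0.00837364 0.15511309] [-0.07034215 -0.50380133 -0.47120324] -7.81623448583517e-05 0.0 [0.03217349 0.01949327 0.01255811]
row 215
w2 [156, 155, 152, 154, 157, 156, 158, 157, 151, 148, 150, 150, 150, 148, 81, 60, 60, 61, 61, 60, 60, 60, 61, 62, 64, 52, 46, 41, 40, 40, 40, 40, 36, 21, 66, 85, 85, 86, 90, 101, 100, 111, 145, 145, 145, 145, 145, 145, 145, 145, 144, 144, 145, 140, 61, 61, 61, 61, 61, 62, 61, 61, 61, 61, 61, 62, 62, 84, 127, 132, 91, 78, 72, 72, 71, 70, 69, 72, 86, 121, 134, 134, 133, 134, 134, 134, 134, 134, 134, 134, 134, 132, 132, 132, 132, 132, 131, 131, 128, 127, 125, 125, 125, 125, 125, 125, 125, 125, 125, 96, 94, 81, 81, 79, 81, 84, 83, 83, 83, 83, 84, 83, 83, 116, 119]
w3 [60, 61, 60, 60, 60, 61, 62, 63, 63, 61, 61, 60, 60, 60, 60, 37, 21, 38, 85, 123, 132, 130, 133, 144, 133, 103, 100, 100, 100, 100, 100, 100, 100, 100, 100, 100, 99, 49, 61, 61, 61, 61, 61, 61, 61, 61, 61, 61, 61, 61, 40, 97, 130, 118, 88, 76, 72, 70, 70, 69, 67, 73, 92, 130, 133, 134, 133, 134, 135, 138, 138, 138, 139, 139, 140, 140, 140, 139, 136, 136, 136, 138, 139, 139, 138, 131, 132, 132, 132, 131, 131, 131, 132, 132, 132, 131, 128, 128, 131, 127, 127, 131, 131, 131, 131, 111, 106, 84, 83, 83, 83, 84, 83, 83, 83, 81, 23, 33, 34, 34, 34, 36, 41, 55, 55]
```

Run:
```python
from h import *
W=np.load("w3.npz");q,K2,T2=cam("scene");np.savez("s3",p=q,K=K2,T=T2)
g=W["p"]
save("m4",np.hstack([cv2.resize(g[160:360,220:420],(400,400),interpolation=cv2.INTER_CUBIC),cv2.resize(q[165:245,285:365],(400,400),interpolation=cv2.INTER_CUBIC)]))
```

```text
(no output)
```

View pics/m4.png

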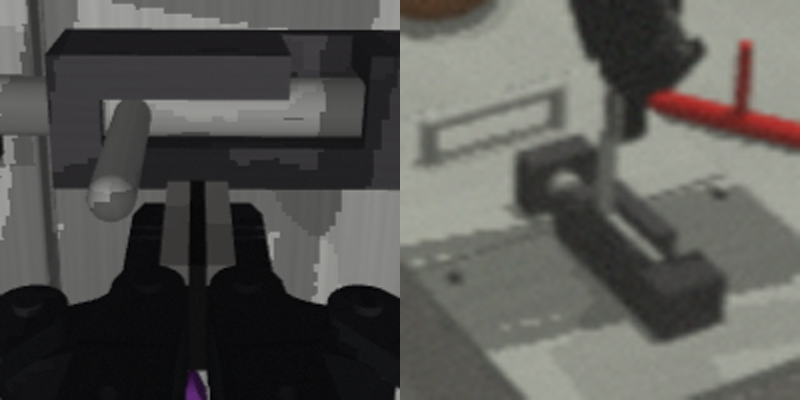

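The wrist half shows the fingertips at image (318,250) and the handle end at (276,257). In the scene half the fingertips hang near (331,192), higher than the reported TCP suggests. I'll triangulate the real fingertip.

Run:
```python
from h import *
ch=lambda p:np.append(Q.T@(p[:2]-O),p[2]).round(4)
W=np.load("w3.npz");S=np.load("s3.npz")
def tri(L):
    A=0;b=0
    for d,uv in L:
        o,v=ray(d["K"],d["T"],uv);P=np.eye(3)-np.outer(v,v);A=A+P;b=b+P@o
    x=np.linalg.solve(A,b);return ch(x),[(proj(d["K"],d["T"],x)-uv).round(1) for d,uv in L]
print("finger",tri([(W,(318,250)),(S,(331.4,192.4))]))
print("handle",tri([(W,(276,257)),(S,(285+210/5,165+88/5))]))
tp=r.state()["tool_pos"];print("tcp",ch(tp),proj(W["K"],W["T"],tp),proj(S["K"],S["T"],tp))
```

```text
finger (array([-0.0083,  0.0463,  0.1916]), [array([-2.2,  2.5]), array([0.4, 0.2])])
handle (array([-0.0103,  0.0254,  0.2118]), [array([-12.7,  13.3]), array([2. , 1.2])])
tcp [-0.0005  0.0464  0.1551] [316.41437937 236.44542253] [329.30395262 203.21967972]
```

Run:
```python
from h import *
S=np.load("s3.npz");K,T=S["K"],S["T"];q=S["p"]
u0,v0,k=300,165,14
a=cv2.resize(q[v0:v0+42,u0:u0+57],None,fx=k,fy=k,interpolation=cv2.INTER_CUBIC)
a=cv2.convertScaleAbs(a,alpha=1.7,beta=0)
def mark(P,c):
    u,v=proj(K,T,P);c0=(int((u+.5-u0)*k),int((v+.5-v0)*k));cv2.drawMarker(a,c0,c,0,20,2);print(c0)
tp=r.state()["tool_pos"]
mark(tp,(255,0,0));mark(tp+[0,0,.035],(255,255,0));mark(w(0,26,190),(0,255,0));mark(w(0,26,135),(0,255,255));mark(w(22,130,135),(0,0,255));mark(w(-22,130,135),(255,0,255))
save("m5",a)
```

```text
(417, 542)
(422, 408)
(372, 366)
(364, 573)
(534, 837)
(704, 778)
```

View pics/m5.png

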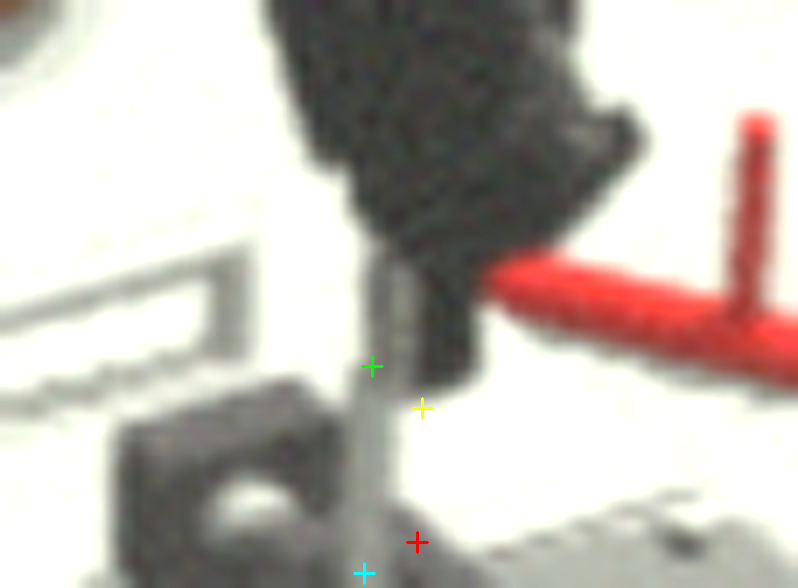

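The picture shows the shut fingertips ending at about (430,390), next to the +35 mm mark. So the real tips sit about 37 mm behind the reported TCP along the tool, and the fingers closed above the handle. I'll allow for that offset from here on.

Run:
```python
from h import *
go(w(-2,27,175),pose());go(w(-2,27,117),pose())
```

```text
slide [ 0.006 -0.077 -0.08 ] rot [-0.     -0.     -0.0003]
slide [ 0.006 -0.077  0.152] rot [-0.     -0.     -0.0003]
```

Request:
move_arm(slide=[[0, 0, -0.1], [0.006, -0.077, -0.1], [0.006, -0.077, -0.1], [0.006, -0.077, -0.1], [0.006, -0.077, -0.1], [0.006, -0.077, -0.1]], delta_rot=[[0, 0, 0], [0, 0, 0], [0, 0, 0], [0, 0, 0], [0, 0, 0], [0, 0, 0]], grip=1)

```text
time_s: 4.78
tool_pos: [0.5574, -0.0112, 0.1798]
tool_rot: [-0.033, -3.141, -0.0]
force: [-0.5, 0.7, -0.3]
grip_width: 0.0851
grip_force: 0.0
```

Request:
move_arm(slide=[[0, 0, 0.05], [0, 0, 0.1], [0, 0, 0.15], [0, 0, 0.19], [0, 0, 0.22], [0, 0, 0.25], [0, 0, 0.25]], delta_rot=[[0, 0, 0], [0, 0, 0], [0, 0, 0], [0, 0, 0], [0, 0, 0], [0, 0, 0], [0, 0, 0]])

```text
time_s: 5.65
tool_pos: [0.5572, -0.0114, 0.117]
tool_rot: [-0.034, -3.14, -0.0]
force: [-0.7, 0.8, -0.3]
grip_width: 0.0853
grip_force: 0.0
```

Request:
move_arm(slide=[[0, 0, 0], [0, 0, 0], [0, 0, 0], [0, 0, 0], [0, 0, 0], [0, 0, 0]], delta_rot=[[0, 0, 0], [0, 0, 0], [0, 0, 0], [0, 0, 0], [0, 0, 0], [0, 0, 0]], grip=-1, squeeze=40)

```text
time_s: 6.4
tool_pos: [0.5577, -0.0115, 0.1179]
tool_rot: [0.034, 3.141, -0.0]
force: [-0.5, 1.2, 2.6]
grip_width: 0.0104
grip_force: 39.0
```

Gripped. Now slide the bolt back.

Request:
move_arm(slide=[[0, 0.03, 0], [0, 0.07, 0], [0, 0.11, 0], [0, 0.15, 0], [0, 0.19, 0], [0, 0.22, 0], [0, 0.235, 0], [0, 0.235, 0]], delta_rot=[[0, 0, 0], [0, 0, 0], [0, 0, 0], [0, 0, 0], [0, 0, 0], [0, 0, 0], [0, 0, 0], [0, 0, 0]])

```text
time_s: 7.4
tool_pos: [0.559, 0.0481, 0.1179]
tool_rot: [0.033, 3.141, 0.001]
force: [-0.8, -2.0, 6.0]
grip_width: 0.0108
grip_force: 39.6
```

Request:
move_arm(slide=[[0, 0.008, 0], [0, 0.016, 0], [0, 0.016, 0]], delta_rot=[[0, 0, 0], [0, 0, 0], [0, 0, 0]])

```text
time_s: 7.78
tool_pos: [0.5591, 0.0511, 0.1179]
tool_rot: [0.034, 3.141, -0.001]
force: [0.1, -4.8, 5.0]
grip_width: 0.0109
grip_force: 39.6
```

Run:
```python
from h import *
s=r.state();p=s["tool_pos"];print(p,s["force"],s["grip_width"],s["joints"].round(2),"chest",Q.T@(p[:2]-O))
# arc about axis, tip offset 37 mm
ax=w(0,0,118);ex=np.array([*Q[:,0],0]);c=Q.T@(p[:2]-O);R0=R.from_rotvec(s["tool_rot"])
y=c[1]*1e3; d=(p[2]-.118)
for f in range(0,66,8):
    F=np.radians(f);pp=w(0,y,118)+d*(-ex*np.sin(F)+np.array([0,0,np.cos(F)]))
    sl=R0.inv().apply(pp-p)/.25; ro=(R0.inv()*pose(f)).as_rotvec()/np.pi; print(f,sl.round(4),ro.round(4))
```

```text
[0.55912608 0.05113281 0.11790217] [ 0.06657301 -4.84450713  4.98466273] 0.010940358065276034 [-0.11  0.34  1.62 -0.    1.19 -1.66] chest [-0.00166648  0.0896174 ]
0 [-0.0067  0.      0.    ] [-0.0001  0.0002 -0.0004]
8 [-0.0067  0.      0.    ] [-0.0002 -0.0443 -0.0004]
16 [-0.0068  0.     -0.    ] [-0.0002 -0.0887 -0.0004]
24 [-0.0068  0.     -0.    ] [-0.0002 -0.1332 -0.0004]
32 [-0.0069  0.     -0.0001] [-0.0002 -0.1776 -0.0004]
40 [-0.0069  0.     -0.0001] [-0.0003 -0.222  -0.0004]
48 [-0.007   0.     -0.0001] [-0.0003 -0.2665 -0.0004]
56 [-0.007   0.     -0.0002] [-3.000e-04 -3.109e-01 -3.000e-04]
64 [-0.007   0.     -0.0002] [-4.000e-04 -3.554e-01 -3.000e-04]
```

Request:
move_arm(slide=[[0, 0, 0], [0, 0, 0], [0, 0, 0], [0, 0, 0], [0, 0, 0], [0, 0, 0]], delta_rot=[[0, -0.03, 0], [0, -0.06, 0], [0, -0.1, 0], [0, -0.14, 0], [0, -0.17, 0], [0, -0.17, 0]])

```text
time_s: 8.52
tool_pos: [0.5572, 0.0522, 0.1169]
tool_rot: [0.03, 2.609, -0.005]
force: [-1.7, 3.1, 1.2]
grip_width: 0.0105
grip_force: 39.7
```

Run:
```python
from h import *
s=r.state();p=s["tool_pos"];print(p,s["force"],s["ft_torque"],s["grip_width"],s["joints"].round(2),"chest",Q.T@(p[:2]-O))
print(R.from_rotvec(s["tool_rot"]).as_matrix()[:,2].round(3))
```

```text
[0.55719294 0.05221535 0.11690035] [-1.67266905  3.12259709  1.22252533] [0.24885003 0.40083626 0.17075158] 0.010545640998419092 [-0.16  0.07  2.13  0.17  0.42 -1.84] chest [-0.00362088  0.09066107]
[ 0.508 -0.01  -0.861]
```

Run:
```python
from h import *
s=r.state();R0=R.from_rotvec(s["tool_rot"]);ex=np.array([*Q[:,0],0]);ez=np.array([0,0,1])
P=lambda f:.056*(-ex*np.sin(np.radians(f))+ez*np.cos(np.radians(f)))
for f in(35,40,45,50,55,60,65,70): print(f,(R0.inv().apply(P(f)-P(30))/.25).round(3))
```

```text
35 [ 0.02  -0.     0.001]
40 [ 0.039 -0.     0.003]
45 [ 0.058 -0.     0.007]
50 [ 0.077 -0.     0.013]
55 [ 0.095 -0.     0.02 ]
60 [ 0.112 -0.     0.029]
65 [ 0.129 -0.     0.039]
70 [ 0.144 -0.     0.051]
```

Request:
move_arm(slide=[[0.02, 0, 0.001], [0.039, 0, 0.003], [0.058, 0, 0.007], [0.077, 0, 0.013], [0.077, 0, 0.013]], delta_rot=[[0, 0, 0], [0, 0, 0], [0, 0, 0], [0, 0, 0], [0, 0, 0]], squeeze=20)

```text
time_s: 9.15
tool_pos: [0.5491, 0.0518, 0.1096]
tool_rot: [0.028, 2.598, -0.007]
force: [-1.9, 4.5, 16.7]
grip_width: 0.0103
grip_force: 42.7
```

Run:
```python
from h import *
s=r.state();p=s["tool_pos"];print(p,s["force"],s["ft_torque"],s["grip_width"],s["grip_force"],s["joints"].round(3),"chest",Q.T@(p[:2]-O))
m,K,T=cam("wrist");np.savez("w4",p=m,K=K,T=T)
sc,K,T=cam("scene");np.savez("s4",p=sc,K=K,T=T)
b=cv2.resize(m[:,120:520],(400,400));a=cv2.resize(sc[165:245,285:365],(400,400),interpolation=cv2.INTER_CUBIC)
save("m6",np.hstack([b,a]))
```

```text
[0.54909967 0.05180678 0.10960535] [-1.85266487  4.54355971 16.6907814 ] [ 0.58335864 -1.25930801  0.42227167] 0.010251788968289792 42.671969532966614 [-0.161  0.064  2.169  0.197  0.376 -1.874] chest [-0.01170436  0.09009072]
```

View pics/m6.png

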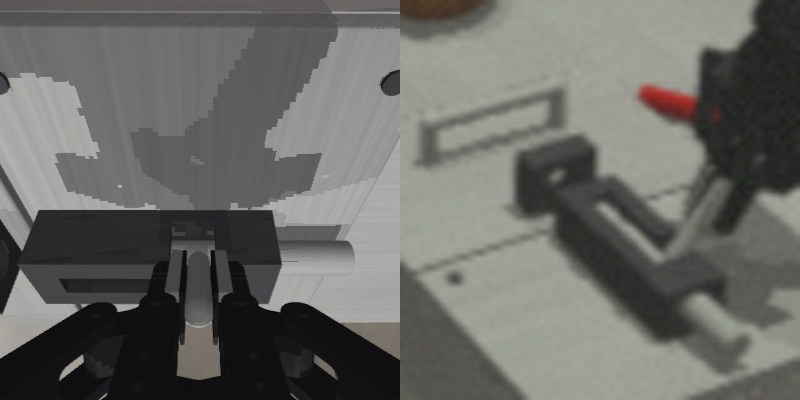

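The wrist half shows the bolt drawn back, with the rod protruding at (340,258) and the handle between the pads at (198,290) in the notch. The scene half shows the keeper clear and the handle leaning to the front. I'll release, back off and press it down from above.

Request:
move_arm(slide=[[0, 0, 0], [0, 0, 0], [0, 0, 0], [0, 0, -0.15], [0, 0, -0.3], [0, 0, -0.4], [0, 0, -0.4]], delta_rot=[[0, 0, 0], [0, 0, 0], [0, 0, 0], [0, 0, 0], [0, 0, 0], [0, 0, 0], [0, 0, 0]], grip=0.2)

```text
time_s: 10.12
tool_pos: [0.4936, 0.0525, 0.1927]
tool_rot: [0.028, 2.604, -0.008]
force: [-0.1, 0.0, -0.2]
grip_width: 0.0512
grip_force: 0.0
```

Run:
```python
from h import *
s=r.state();p=s["tool_pos"];print(p,s["force"],s["grip_width"],"chest",Q.T@(p[:2]-O))
sc,K,T=cam("scene");np.savez("s5",p=sc,K=K,T=T);m,K2,T2=cam("wrist");np.savez("w5",p=m,K=K2,T=T2)
# predicted handle centre lines in wrist; sample brightness along handle for several phi
for f in(30,40,50,60,70,80,90):
    F=np.radians(f);out=[]
    for rr in(40,55,68):
        u,v=proj(K2,T2,w(-rr*np.sin(F),89,118+rr*np.cos(F)));out.append((int(u),int(v),int(m[int(v)%400,int(u)%640].mean())))
        u,v=proj(K,T,w(-rr*np.sin(F),89,118+rr*np.cos(F)));out.append((int(u),int(v),int(sc[int(v),int(u)].mean())))
    print(f,out)
go(w(0,88,235),pose())
```

```text
[0.49355021 0.05254584 0.19274078] [-0.10362443  0.03746129 -0.17290106] 0.05124424159002377 chest [-0.06725749  0.08971872]
30 [(316, 231, 142), (342, 208, 115), (316, 239, 58), (344, 204, 149), (316, 247, 144), (346, 200, 136)]
40 [(316, 222, 76), (343, 209, 120), (316, 226, 115), (346, 205, 119), (316, 230, 138), (348, 202, 125)]
50 [(316, 212, 56), (344, 210, 109), (316, 212, 56), (348, 206, 95), (316, 212, 56), (350, 203, 114)]
60 [(316, 203, 73), (345, 211, 97), (316, 199, 44), (349, 208, 102), (316, 194, 38), (352, 205, 157)]
70 [(316, 194, 38), (346, 212, 105), (316, 186, 37), (350, 210, 106), (316, 178, 90), (353, 208, 112)]
80 [(316, 186, 37), (346, 214, 149), (316, 174, 95), (350, 212, 103), (316, 163, 142), (354, 210, 105)]
90 [(316, 179, 27), (346, 216, 123), (316, 164, 141), (350, 214, 103), (316, 150, 140), (354, 213, 105)]
slide [-0.324 -0.007 -0.015] rot [-1.000e-04  1.698e-01 -5.000e-04]
```

Request:
move_arm(slide=[[-0.08, 0, -0.1], [-0.18, 0, -0.12], [-0.28, -0.005, -0.08], [-0.324, -0.007, -0.015], [-0.324, -0.007, -0.015], [-0.324, -0.007, -0.015], [-0.324, -0.007, -0.015]], delta_rot=[[0, 0.03, 0], [0, 0.07, 0], [0, 0.12, 0], [0, 0.17, 0], [0, 0.17, 0], [0, 0.17, 0], [0, 0.17, 0]], grip=-1)

```text
time_s: 11.1
tool_pos: [0.5599, 0.0497, 0.2363]
tool_rot: [0.033, 3.14, -0.0]
force: [-0.6, 0.1, 1.3]
grip_width: -0.0
grip_force: 0.0
```

Run:
```python
from h import *
s=r.state();print(s["tool_pos"],s["grip_width"])
for x,t in((-12,200),(-12,174),(-26,172),(-40,171),(-43,160),(-45,150),(-46,140),(-46,130),(-46,124)): print(x,t,end=" ");go(w(x,88,t-37),pose(),s)
```

```text
[0.55986804 0.04972899 0.23631575] -1.2697324972123642e-05
-12 200 slide [ 0.045 -0.001  0.293] rot [-0.      0.0006 -0.0004]
-12 174 slide [ 0.045 -0.001  0.397] rot [-0.      0.0006 -0.0004]
-26 172 slide [ 0.101 -0.001  0.405] rot [-0.      0.0006 -0.0004]
-40 171 slide [ 0.157 -0.001  0.409] rot [-0.      0.0006 -0.0004]
-43 160 slide [ 0.169 -0.001  0.453] rot [-0.      0.0006 -0.0004]
-45 150 slide [ 0.177 -0.001  0.493] rot [-0.      0.0006 -0.0004]
-46 140 slide [ 0.181 -0.001  0.533] rot [-0.      0.0006 -0.0004]
-46 130 slide [ 0.181 -0.001  0.573] rot [-0.      0.0006 -0.0004]
-46 124 slide [ 0.181 -0.001  0.597] rot [-0.      0.0006 -0.0004]
```

Request:
move_arm(slide=[[0.045, 0, 0.15], [0.045, 0, 0.29], [0.045, 0, 0.36], [0.045, 0, 0.397], [0.07, 0, 0.4], [0.1, 0, 0.405], [0.13, 0, 0.407], [0.157, 0, 0.409], [0.163, 0, 0.43], [0.169, 0, 0.453], [0.169, 0, 0.453]], delta_rot=[[0, 0, 0], [0, 0, 0], [0, 0, 0], [0, 0, 0], [0, 0, 0], [0, 0, 0], [0, 0, 0], [0, 0, 0], [0, 0, 0], [0, 0, 0], [0, 0, 0]])

```text
time_s: 12.48
tool_pos: [0.5183, 0.0504, 0.1219]
tool_rot: [-0.034, -3.141, -0.0]
force: [0.5, 0.7, -0.6]
grip_width: 0.0002
grip_force: 0.0
```

Request:
move_arm(slide=[[0.004, 0, 0.02], [0.008, 0, 0.04], [0.01, 0, 0.06], [0.012, 0, 0.08], [0.012, 0, 0.1], [0.012, 0, 0.12], [0.012, 0, 0.12]], delta_rot=[[0, 0, 0], [0, 0, 0], [0, 0, 0], [0, 0, 0], [0, 0, 0], [0, 0, 0], [0, 0, 0]])

```text
time_s: 13.35
tool_pos: [0.5154, 0.0505, 0.0918]
tool_rot: [-0.034, -3.141, -0.0]
force: [-0.5, 0.4, 0.0]
grip_width: 0.0001
grip_force: 0.0
```

Request:
move_arm(slide=[[0, 0, 0.01], [0, 0, 0.02], [0, 0, 0.02]], delta_rot=[[0, 0, 0], [0, 0, 0], [0, 0, 0]])

```text
time_s: 13.72
tool_pos: [0.5155, 0.0505, 0.0871]
tool_rot: [-0.034, -3.141, -0.0]
force: [-0.0, 0.6, -0.0]
grip_width: -0.0001
grip_force: 0.0
```

Request:
move_arm(slide=[[0, 0, 0.008], [0, 0, 0.012], [0, 0, 0.012]], delta_rot=[[0, 0, 0], [0, 0, 0], [0, 0, 0]])

```text
time_s: 14.1
tool_pos: [0.5156, 0.0504, 0.0842]
tool_rot: [-0.034, -3.141, 0.0]
force: [-0.6, -0.2, -0.2]
grip_width: -0.0001
grip_force: 0.0
```

Run:
```python
from h import *
m,K,T=cam("wrist");np.savez("w6",p=m,K=K,T=T)
print(r.state()["tool_pos"])
print([proj(K,T,w(-x,89,118)).round(0).tolist() for x in(0,22,40,72)])
u=int(proj(K,T,w(-40,89,118))[0])
print(u,m[100:400:6,u-40:u+44:4].mean(2).astype(int))
```

```text
[0.51560473 0.05046541 0.08426886]
[[319.0, 344.0], [319.0, 307.0], [319.0, 275.0], [319.0, 211.0]]
319 [[103 103 105 ... 102 101 103]
 [102 102 106 ... 102 100 103]
 [102 102 105 ... 102 101 103]
 ...
 [ 11  11   9 ...  10  12  11]
 [ 10   9  12 ...  12  11  11]
 [ 11  12  12 ...  11  11  11]]
```

Run:
```python
from h import *
m=np.load("w6.npz")["p"].mean(2).astype(int)
for v in range(150,300,8): print(v,*m[v,270:372:5])
t,K,T=cam("top");np.savez("t6",p=t,K=K,T=T)
print("top pred",[proj(K,T,w(-x,89,118)).round(0).tolist() for x in(0,72)])
W=np.load("w5.npz");m5=W["p"].mean(2).astype(int)
print("w5 pred",[proj(W["K"],W["T"],w(-x,89,118)).round(0).tolist() for x in(0,22,72)])
for v in range(120,260,8): print(v,*m5[v,270:372:5])
```

```text
150 104 103 102 103 107 105 105 107 102 103 101 103 104 105 101 103 102 103 102 101 101
158 104 103 102 103 106 105 105 107 102 102 100 103 105 105 101 103 101 103 103 102 102
166 105 103 103 103 106 105 105 107 102 102 101 103 104 105 101 103 102 104 103 101 102
174 104 102 102 102 106 105 105 106 102 102 100 103 105 104 101 103 102 103 102 101 103
182 105 102 102 102 106 104 105 106 102 103 100 103 105 104 101 103 102 104 103 102 102
190 105 102 102 102 106 105 104 106 102 103 101 103 105 104 102 103 102 105 102 103 103
198 105 103 102 102 106 105 105 106 102 103 101 86 88 87 101 103 102 105 102 103 102
206 105 102 102 102 106 104 105 106 103 72 82 79 68 87 87 102 102 104 103 103 103
214 149 110 108 119 157 154 105 106 97 93 104 99 92 74 86 103 102 105 103 103 103
222 156 153 150 151 156 155 156 156 99 100 111 108 99 100 136 152 153 154 151 153 135
230 156 152 151 150 156 156 155 155 99 133 153 150 137 101 136 152 152 151 134 137 138
238 155 153 151 151 157 156 156 138 87 133 153 150 136 98 136 136 137 138 136 138 137
246 138 136 129 131 136 89 89 88 85 132 153 150 135 93 101 135 1
[... 1172 characters left out ...]
9 30 29 28 29 34 34 32 32 32 32 33 29 28 125
192 32 32 33 32 32 31 31 51 48 38 37 51 27 32 32 33 33 32 32 33 62
200 32 32 32 33 32 33 33 60 60 59 59 60 31 32 32 33 32 34 32 33 35
208 32 32 33 32 28 28 56 115 117 57 54 82 66 32 33 33 33 32 31 29 28
216 57 57 57 57 57 57 89 149 144 56 55 53 105 57 57 56 57 57 57 56 57
224 27 27 28 28 28 27 28 25 35 94 98 80 38 56 56 57 57 57 57 56 111
232 33 32 31 32 29 27 27 27 34 138 153 121 52 58 58 57 57 58 58 58 141
240 58 58 58 58 58 58 57 58 58 57 59 58 57 57 58 58 58 57 58 58 141
248 140 145 142 142 138 141 142 144 142 143 141 142 141 141 143 141 142 144 141 140 141
256 138 142 143 142 138 141 141 144 142 143 141 141 141 142 144 141 140 142 138 140 142
```

The wrist pixels show the handle lying to the front: a bright bar at columns 312–335, from row 250 out to a round end at row 206, where a level handle is predicted. I'll feel down gently to make sure it's seated.

Request:
move_arm(slide=[[0, 0, 0.008], [0, 0, 0.012], [0, 0, 0.012]], delta_rot=[[0, 0, 0], [0, 0, 0], [0, 0, 0]])

```text
time_s: 14.58
tool_pos: [0.5156, 0.0505, 0.0812]
tool_rot: [-0.034, -3.141, -0.0]
force: [0.0, 0.7, 0.2]
grip_width: -0.0002
grip_force: 0.1
```

Request:
move_arm(slide=[[0, 0, 0.008], [0, 0, 0.008]], delta_rot=[[0, 0, 0], [0, 0, 0]])

```text
time_s: 14.82
tool_pos: [0.5156, 0.0505, 0.0792]
tool_rot: [-0.034, -3.141, -0.0]
force: [-0.8, -0.4, 0.8]
grip_width: 0.0001
grip_force: 0.3
```

Request:
move_arm(slide=[[0, 0, 0.008], [0, 0, 0.008]], delta_rot=[[0, 0, 0], [0, 0, 0]])

```text
time_s: 15.08
tool_pos: [0.5158, 0.0505, 0.0784]
tool_rot: [0.033, 3.141, -0.0]
force: [-3.2, 0.8, 8.3]
grip_width: 0.0003
grip_force: 4.7
```

Firm contact at 8 N just below level, so the handle is seated. Retract and check.

Request:
move_arm(slide=[[0, 0, -0.1], [0, 0, -0.3], [0, 0, -0.5], [0, 0, -0.65], [0, 0, -0.65], [0, 0, -0.65]], delta_rot=[[0, 0, 0], [0, 0, 0], [0, 0, 0], [0, 0, 0], [0, 0, 0], [0, 0, 0]])

```text
time_s: 15.82
tool_pos: [0.5151, 0.0505, 0.2389]
tool_rot: [-0.034, -3.14, -0.0]
force: [0.2, 0.1, -0.5]
grip_width: -0.0002
grip_force: 0.0
```

Run:
```python
from h import *
s=r.state();print(s["tool_pos"],s["force"])
m,K,T=cam("wrist");g=m.mean(2).astype(int)
for q in[(0,89,118),(-22,89,118),(-72,89,118),(-72,89,109),(-50.9,89,168.9),(-22,0,135),(-22,130,135),(0,4,118),(0,174,118),(0,-36,118)]: print(q,proj(K,T,w(*q)).round(0))
a,b=proj(K,T,w(-80,89,115)),proj(K,T,w(0,89,118));u=int(a[0])
for v in range(int(a[1])-20,int(b[1])+8,4): print(v,*g[v,u-32:u+33:4])
v=int(proj(K,T,w(0,0,118))[1])-6;print("rod row",v,g[v,180:560:5])
```

```text
[0.51511292 0.05051289 0.23894343] [ 0.23200971  0.10569289 -0.53722268]
(0, 89, 118) [319. 230.]
(-22, 89, 118) [319. 208.]
(-72, 89, 118) [319. 153.]
(-72, 89, 109) [319. 152.]
(-50.9, 89, 168.9) [319. 193.]
(-22, 0, 135) [216. 214.]
(-22, 130, 135) [366. 214.]
(0, 4, 118) [228. 230.]
(0, 174, 118) [410. 230.]
(0, -36, 118) [185. 230.]
123 95 95 94 92 95 94 95 91 93 93 94 91 91 93 92 91 92
127 94 95 94 91 95 94 95 91 92 92 94 91 91 93 92 92 93
131 95 95 94 92 94 94 95 92 93 93 95 91 92 93 92 92 93
135 94 95 93 91 95 94 94 92 93 93 95 91 91 93 91 92 93
139 95 95 93 92 95 94 94 91 92 93 95 91 91 93 92 92 93
143 95 94 93 92 94 94 94 91 93 93 95 92 91 93 91 92 94
147 143 142 94 97 100 99 94 92 93 92 95 91 91 94 91 91 93
151 143 141 141 138 142 141 142 138 98 106 97 98 97 142 137 139 141
155 143 141 140 138 142 141 142 128 130 134 99 138 139 142 139 140 141
159 143 141 140 139 142 141 141 108 131 142 101 139 138 141 139 139 141
163 143 141 141 139 142 142 141 80 131 141 100 139 138 142 139 140 141
167 143 142 141 138 142 141 141 80 131 141 101 140 138 142 139 140 140
171 143 142 139 139
[... 665 characters left out ...]
24 24 24 30 30 54 132 138 94 27 24 23 24 25 23
215 55 55 55 55 52 32 30 48 129 134 92 29 48 48 49 48 30
219 51 36 36 36 36 64 70 70 90 91 89 78 48 47 48 49 29
223 35 35 37 36 36 71 82 82 82 83 71 67 30 29 30 47 30
227 45 46 42 43 44 92 91 92 92 92 92 72 31 31 30 31 32
231 93 94 94 93 94 94 93 93 94 93 94 86 31 36 36 36 36
235 81 81 81 81 81 82 82 82 83 82 83 75 36 35 35 35 35
rod row 224 [ 54  53  19  29  30 120 120 120  54  54  54  36  36  35  35  55  54  35
  35  35  36  35  35  35  35  74  84  84  84  82  66  28  29  29  30  29
  30  30 110 109 110 109 108 109 108 107 107 116 117 118 118 118 119 120
 120 120 119 120 120 120 120 120 122 122 121 122 122  71  53 140 147 144
 143 148 142 147]
```

```bash
python3 -c "
from h import *
print(order.job_done())"
```

```text
the job is handed in; nothing more can be done
None
```

The bolt is slid back clear of the keeper, its handle lies fully down in the front notch, and the job is handed in at about 16 s of the 40 s; I have no verdict back.

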